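Put the round stamp in the drawer and shut it

ROBOT

A 6-joint arm with a two-finger parallel gripper is mounted at the origin on a cart in front of the work surface, level with it; the furniture and walls round the work are solid. World frame = base frame: x ahead of the robot, y to its left, z up, the work surface at z = 0. Lengths are in m, angles in rad, forces in N, time in s.
With the tool pointing down it reaches from about 0.35 to 0.975 m from the base axis. Payload 4.9 kg.
Tool frame: the origin (TCP) lies between the finger pads; the fingertips stand 19 mm ahead of it and the grasp point (between the pads) is the TCP; y points along the fingers, z is the direction in which the jaws open and shut, and the axes are right-handed (so a half turn about y gives the same grasp; the last joint's range is limited). The gripper opens to 85 mm and grips with 20 to 120 N. Pads are 22 mm wide; open, the fingers measure 114 mm over their backs; the gripper's body (76 mm by 85 mm) begins 54 mm behind the grasp point. The pads swing forward as they close: fully open they stand 13 mm farther back than shut.
Start: joints at [1.094, 0.053, 1.613, -0, 1.476, -0.119], TCP at [0.219, 0.585, 0.25] pointing down, gripper open.
Joint ranges: [-3.01, 3.01], [-1.01, 2.22], [0.06, 2.58], [-1.02, 4.17], [0.09, 2.62], [-3.14, 3.14]. Speed limits (rad/s): [2.57, 2.57, 3.14, 3.14, 3.14, 3.14].

INTERFACE

Orientations are given as a rotation vector (axis times angle).
In Python, from station import move_to, move_straight, move_joints, open_gripper, gripper_close, wait, inverse_kinematics, read_state, get_image, MotionError, hand_in, spot_in, masks_of gives the robot as it stands. The module is installed in compiled form; this text tells all that it offers. Calls block until the motion is done:
- move_to(position, orientation): joint-space move of the TCP to a pose.
- move_straight(position, rate=0.15, frame=None): straight line of the TCP; frame=None keeps the orientation; rate is the mean speed in m/s.
- move_joints(angles): joint-space move.
- open_gripper() and gripper_close(): open the fingers fully, or close them until they stop; the grip force is fixed at half the most.
- wait(seconds).
- inverse_kinematics(position, orientation): joint angles nearest the present ones, or None.
- read_state(): the state.
- get_image(name): name is "side" or "top"; returns a dict with "img" (400x640x3 uint8, red, green, blue), "mtx" (3x3 intrinsics, pixels), "k1" (the pictures are not rectified: a ray, as slopes to the right and down, at radius r is drawn at 1 + k1 r^2 times it, then the intrinsics apply), "R" (3x3) and "t" (3): a world point X has camera coordinates R X + t. Camera axes: x right, y down, z forward; pixel columns grow to the right and rows downward; lengths in m; the calibration is good to about 2 mm. A picture is of the moment at which its call begins. There is no depth.
A pose or a line that the arm cannot do raises MotionError and nothing moves.
- hand_in(): hands the job in, once; it reports no verdict.
Trained networks look in the newest picture that a camera, given by its name, has taken for a name from the list of things; names that differ only in an ending like _2 or _b are one class to them, and where a whole thing is asked for, a point or a joint stands for the part that bears it (a point fixed in the world has none). Each returns a list of dicts, best first, with "confidence" (0 to 1); they miss things now and then, are a little off and sometimes report something else, mostly with a low value. They report only what shows in the picture. A call takes as long as a camera call. They do not tell look-alikes from the thing itself.
- spot_in(camera, name): "rect" ([left, top, width, height] in pixels, round what is visible of it).
- masks_of(camera, name): "pixels" (400x640 bool, what is visible of it) and "rect" ([left, top, width, height] in pixels, round what is visible of it).
The state is a dict: "clock": time; "qpos": joint angles; "joint_vel": joint speeds; "joint_efforts": joint torques, N m; "ee_pos": TCP position; "eef_rot": TCP orientation; "ft_force": force on the tool from outside, world axes, zero at the start; "wrist_torque": the same for the moment, N m; "width": opening from 0.0 (shut) to 1.0 (fully open).
Only numpy, scipy, OpenCV 4.12 (cv2) and the standard library are available. Lean on these libraries where they do the work, as an engineer would, in place of code of your own. Each camera call takes 0.05 s, during which the arm holds its last target.

TASK

Stand the wooden stamp with the round foot upright in the open top drawer of the chest, then push the drawer fully shut. The stamp with the oblong foot is still needed: leave it standing where it is.

Things in the scene. Friction and masses are not known exactly. Their poses are not given: they have to be found in the camera images.
- round_stamp_center (a point): Centre of the loose wooden stamp to put away (on its axis, half-way up; z up along the handle), 48 mm high, 60 g. Round foot 48 mm across, 12 mm thick; on it an upright round handle 20 mm thick, straight from 15 to 42 mm above the underside, domed top at 48 mm. Take the handle from above, fingertips just above the foot, or the foot by its sides.
- oblong_stamp_center (a point): Centre of the other loose wooden stamp (on its axis, half-way up), standing on the table. Same height and handle, but its foot is oblong: 36 mm along its x, 66 mm along y, 12 mm thick. To be left where it stands. The two stamps may have changed places.
- drawer_floor (a point): Spot for the stamp on the top drawer's inner floor, front right, clear of the small cutters in it; moves with it. x: into the chest (shutting), y: left, z: up. Drawer inside: x -32 to 125, y -56 to 132 mm; sides 40, front 56 mm high. The fixed grey metal chest's top is 64 mm above this point, its front edge at x = opening - 32 mm: load in front of that.
- drawer_handle (a point): Middle of the front of the top drawer's bar handle, the place to push; axes as drawer_floor. The bar is 66 mm wide (y), 6 mm high, stands 17 mm out from the drawer's front panel; 42 mm above drawer_floor, 22 mm below the chest's top.
- drawer_chest_drawer_2 (a joint): Opening of the top drawer of the chest, m: 0 = shut, 0.12 = fully open; starts 0.10 to 0.12 open. Runs very lightly (under 2 N) and stays where it is left; a stop ends it at 0. The two drawers below are fixed shut.
There are look-alikes about, which are no part of the job. Leave any purple look-alike of the part that bears round_stamp_center alone. What is shaped like the part that bears oblong_stamp_center but black is not meant.

How it is judged:
On the way:
1. the round stamp stands upright on the floor of the drawer while the drawer is open by more than 30 mm (x of round_stamp_center in the frame of drawer_floor between -0.03 and 0.125 m and y of round_stamp_center in the frame of drawer_floor between -0.054 and 0.13 m and z of round_stamp_center in the frame of drawer_floor between 0.015 and 0.033 m and angle between round_stamp_center's own z axis and vertical below 0.25 rad and value of joint drawer_chest_drawer_2 above 0.03 m), for 0.2 s.
At the end, for the whole second after the job is handed in: The round stamp stands upright (within about 14 degrees) on the floor inside the top drawer, the drawer is shut to within 10 mm, and the oblong stamp still stands within 30 mm of where it was (x of round_stamp_center in the frame of drawer_floor between -0.03 and 0.125 m and y of round_stamp_center in the frame of drawer_floor between -0.054 and 0.13 m and z of round_stamp_center in the frame of drawer_floor between 0.015 and 0.033 m and angle between each of round_stamp_center, oblong_stamp_center's own z axis and vertical below 0.25 rad and value of joint drawer_chest_drawer_2 below 0.01 m and distance of oblong_stamp_center from where it was at the start of the episode below 0.03 m); the robot touches nothing.
It fails at once if the oblong stamp is knocked over or moved by more than 50 mm (distance of oblong_stamp_center from where it was at the start of the episode above 0.05 m or angle between oblong_stamp_center's own z axis and vertical above 0.6 rad).
It also fails if it takes over 42 s, if anything falls off the work surface, if the arm or the gripper's body presses on something with over 40 N, if the wrist force passes 120 N, or if a joint passes its speed limit or range.

## Working session

There is one attempt and no reset: what is moved stays moved. The work goes in short steps, each a Python script; the robot and the scene stay as the last script left them, time stands still between calls to the robot, and variables do not carry over. Pictures are saved under pics/ and viewed, and the job is handed in when it is done.

```bash
mkdir -p pics; cat > h.py <<'E'
import numpy as np, cv2
from station import *
def save(img,fn,rect=None,scale=1):
    im=img.copy()
    if rect is not None:
        l,t,w,h=rect; im=im[t:t+h,l:l+w]
    if scale!=1: im=cv2.resize(im,None,fx=scale,fy=scale,interpolation=cv2.INTER_CUBIC)
    cv2.imwrite(fn,cv2.cvtColor(im,cv2.COLOR_RGB2BGR))
def ray(c,u,v):
    K=c["mtx"]; d=np.array([(u-K[0][2])/K[0][0],(v-K[1][2])/K[1][1]]); s=d.copy()
    for _ in range(50): s=d/(1+c["k1"]*(s@s))
    R=np.array(c["R"]);t=np.array(c["t"])
    return -R.T@t, R.T@np.array([s[0],s[1],1.])
def atz(c,u,v,z):
    o,d=ray(c,u,v); return o+d*(z-o[2])/d[2]
def proj(c,X):
    x=np.array(c["R"])@np.array(X)+np.array(c["t"]); s=x[:2]/x[2]; s=s*(1+c["k1"]*(s@s)); K=c["mtx"]
    return np.array([K[0][0]*s[0]+K[0][2],K[1][1]*s[1]+K[1][2]])
E
python3 - <<'E'
from h import *
import pickle
print(read_state())
C={}
for n in("side","top"):
    c=get_image(n); C[n]=c; save(c["img"],f"pics/{n}0.png")
    print(n,c["mtx"],c["k1"],c["R"],c["t"])
    for k in("round_stamp_center","oblong_stamp_center","drawer_floor","drawer_handle","drawer_chest_drawer_2"):
        print(k,[(d["confidence"],d["rect"]) for d in spot_in(n,k)])
pickle.dump(C,open("c0.pkl","wb"))
E
```

```text
{'clock': 0.0, 'qpos': array([ 1.09401087e+00,  5.33760842e-02,  1.61430552e+00,  3.47697488e-05,
        1.47600202e+00, -1.19022858e-01]), 'joint_vel': array([-2.46398007e-04, -3.72619482e-05,  7.59744375e-04, -6.37350284e-04,
       -3.66266900e-04, -1.37740958e-03]), 'joint_efforts': array([-1.38542393e-03, -3.93684590e+01, -3.70170772e+01, -2.30671694e-04,
        7.24281606e-03,  1.07522806e-05]), 'ee_pos': array([0.21859473, 0.58489866, 0.24904418]), 'eef_rot': array([-1.55449956,  0.28130463, -0.28028387]), 'ft_force': array([0.3443758 , 0.0863836 , 1.45778905]), 'wrist_torque': array([-0.01269525, -0.00899517, -0.0145664 ]), 'width': 1.0041668072856804}
side [[374.75844406   0.         318.85452263]
 [  0.         374.75844406 206.60621022]
 [  0.           0.           1.        ]] -0.06495458516929972 [[-0.9981714   0.05859418  0.0148521 ]
 [ 0.01831366  0.52730067 -0.84948138]
 [-0.05760619 -0.84765602 -0.52740952]] [0.55208498 0.06550824 1.02681645]
round_stamp_center [(0.74, [322.1, 291.3, 26.6, 27.0]), (0.56, [362.8, 280.7, 23.2, 24.3])]
oblong_stamp_center [(0.84, [36
[... 170 characters left out ...]
chest_drawer_2 [(0.85, [285.1, 129.7, 49.9, 47.5])]
top [[402.65328574   0.         321.31725868]
 [  0.         402.65328574 198.76302381]
 [  0.           0.           1.        ]] -0.06193791329618711 [[ 0.01136818 -0.99945565  0.0309705 ]
 [-0.98860728 -0.0158829  -0.14967761]
 [ 0.15008803 -0.0289161  -0.98824969]] [0.02563106 0.58902259 1.08695739]
round_stamp_center [(0.79, [245.0, 238.6, 13.4, 17.8]), (0.61, [229.3, 208.8, 16.1, 15.7])]
oblong_stamp_center [(0.74, [275.9, 247.4, 20.4, 21.6]), (0.59, [310.6, 234.3, 23.2, 23.6])]
drawer_floor [(0.8, [354.7, 172.0, 82.3, 55.1])]
drawer_handle [(0.98, [355.5, 169.3, 84.5, 57.0])]
drawer_chest_drawer_2 [(0.57, [357.0, 166.4, 88.0, 60.1])]
```

View pics/side0.png

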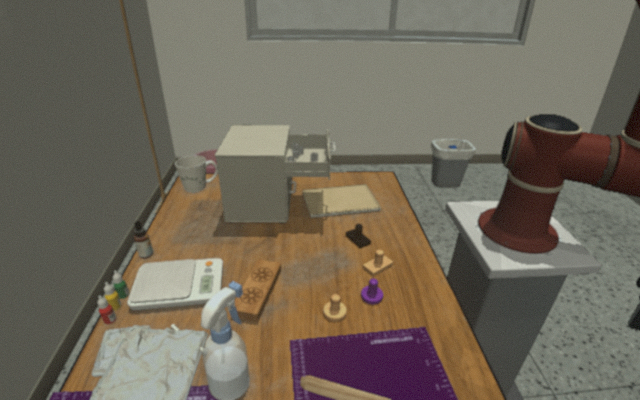

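View pics/top0.png

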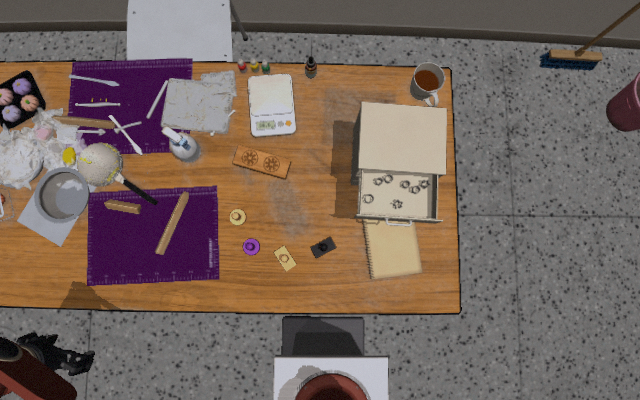

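```bash
python3 - <<'E'
from h import *
import pickle
C=pickle.load(open("c0.pkl","rb"))
save(C["side"]["img"],"pics/side0c.png",(270,110,140,220),2.7)
save(C["side"]["img"],"pics/side0d.png",(310,210,100,120),5)
save(C["top"]["img"],"pics/top0c.png",(210,150,250,130),3.2)
E
```

```text
(no output)
```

View pics/side0d.png

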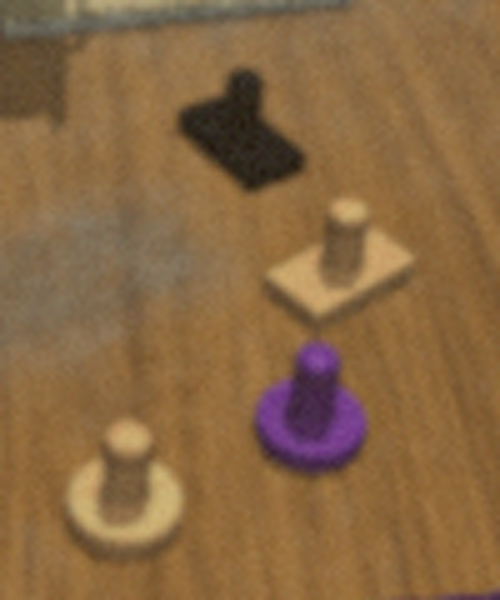

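View pics/top0c.png

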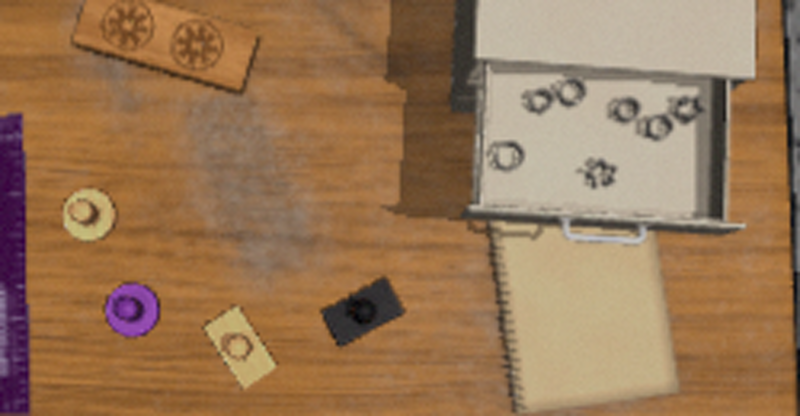

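View pics/side0c.png

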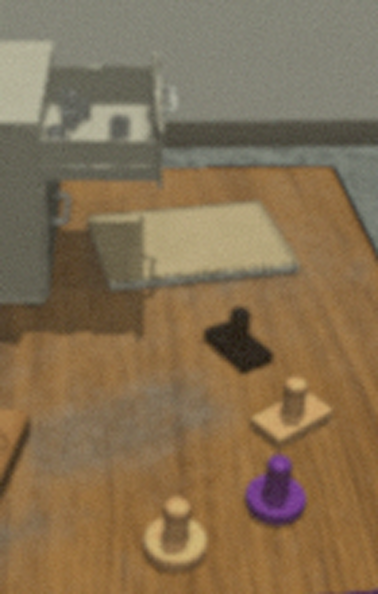

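The loose candidates are:
- **Natural-wood round foot:** side (335,308), top (237,217). This fits the target: wooden with a round foot.
- **Purple round:** side (372,292), top (251,247). This is the look-alike, so I'll leave it.
- **Natural-wood oblong:** side (378,262), top (285,258). It has to stay standing.
- **Black oblong:** side (358,236), top (323,247). Not meant.

The enlarged crop shows the same. Next I'll enlarge the chest to measure it.

```bash
python3 - <<'E'
from h import *
import pickle
C=pickle.load(open("c0.pkl","rb"))
save(C["side"]["img"],"pics/s1.png",(215,120,130,105),6)
save(C["top"]["img"],"pics/t1.png",(350,96,110,135),4.4)
for n in("side","top"):
    get_image(n)
    for m in masks_of(n,"round_stamp_center")[:2]:
        p=m["pixels"]; ys,xs=np.nonzero(p); print(n,m["confidence"],m["rect"],xs.mean(),ys.mean(),p.sum(),C[n]["img"][p].mean(0))
E
```

```text
side 0.6 [360.6, 278.7, 25.1, 28.2] 371.9812834224599 293.072192513369 374 [ 94.02673797  53.14973262 102.40641711]
side 0.58 [324.2, 292.4, 23.0, 28.4] 334.1822222222222 308.64666666666665 450 [159.02       129.33555556  84.47555556]
top 0.62 [228.1, 206.8, 19.3, 18.9] 237.28947368421052 216.55263157894737 228 [175.52192982 149.88157895  98.39035088]
top 0.55 [244.5, 236.9, 14.4, 18.8] 251.0219298245614 246.40350877192984 228 [121.05263158  60.25438596 141.37719298]
```

View pics/s1.png

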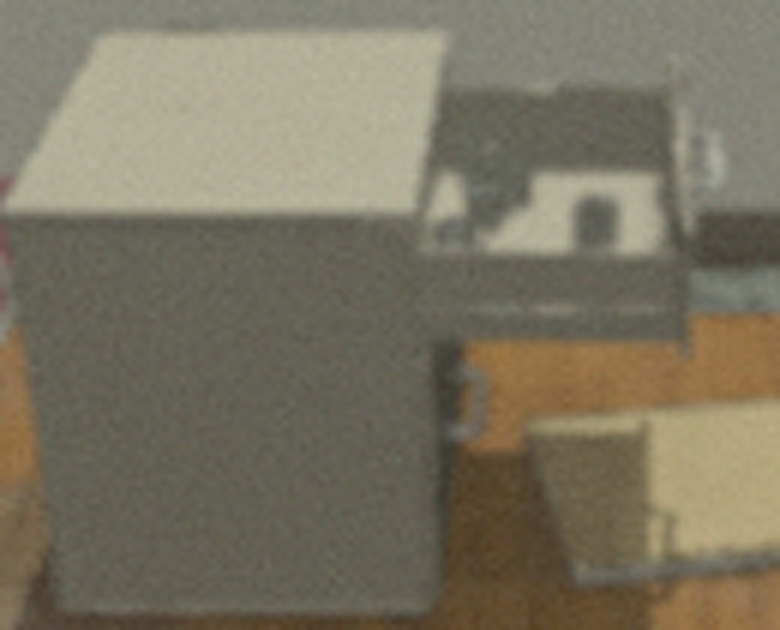

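View pics/t1.png

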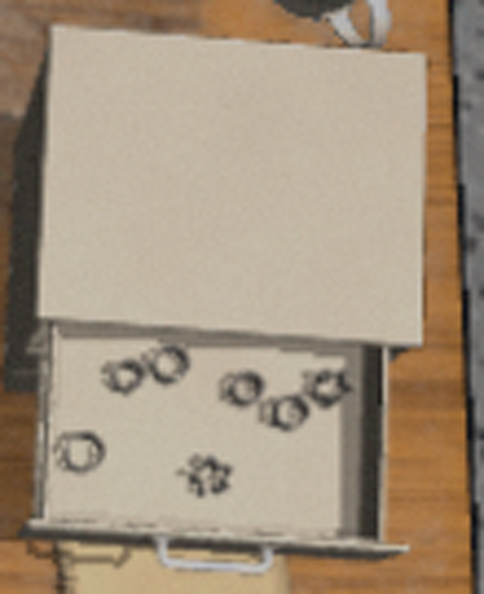

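```bash
cat > fit.py <<'E'
from h import *
import pickle
from scipy.optimize import least_squares
C=pickle.load(open("c0.pkl","rb")); S,T=C["side"],C["top"]
def tri(us,ut):
    f=lambda X:np.r_[proj(S,X)-us,proj(T,X)-ut]
    r=least_squares(f,[.5,0,.1]); return r.x,np.abs(r.fun).max()
s=lambda a,b:np.array([215+a/6,120+b/6]); t=lambda a,b:np.array([350+a/4.4,96+b/4.4])
P={"BL":(s(5,213),t(52,27)),"BR":(s(100,33),t(425,54)),"FR":(s(445,33),t(420,345)),"FL":(s(415,215),t(38,318)),
"panelL":(s(688,236),t(30,521)),"panelR":(s(674,62),t(408,549)),"handleM":(s(717,158),t(216,568))}
for k,(a,b) in P.items():
    X,e=tri(a,b); print(k,X.round(4),round(e,2))
# round stamp: fit silhouette features
for nm,(a,b) in {"roundfoot":((335,309.5),(237.6,217)),"purple":((372,294),(251,247))}.items():
    pass
def at(c,u,z): return atz(c,*u,z)[:2].round(4)
m={}
E
python3 fit.py
python3 - <<'E'
from h import *
import pickle
C=pickle.load(open("c0.pkl","rb"))
save(C["side"]["img"],"pics/s2.png",(315,280,40,45),12)
save(C["top"]["img"],"pics/t2.png",(220,200,40,40),12)
E
```

```text
BL [ 0.8095 -0.0605  0.2065] 0.51
BR [ 0.8003 -0.2764  0.2067] 0.27
FR [ 0.6289 -0.2658  0.2085] 0.07
FL [ 0.6397 -0.0516  0.2068] 0.29
panelL [ 0.5274 -0.0479  0.1977] 0.45
panelR [ 0.5158 -0.2596  0.1949] 0.12
handleM [ 0.5043 -0.1528  0.1882] 0.17
```

View pics/s2.png

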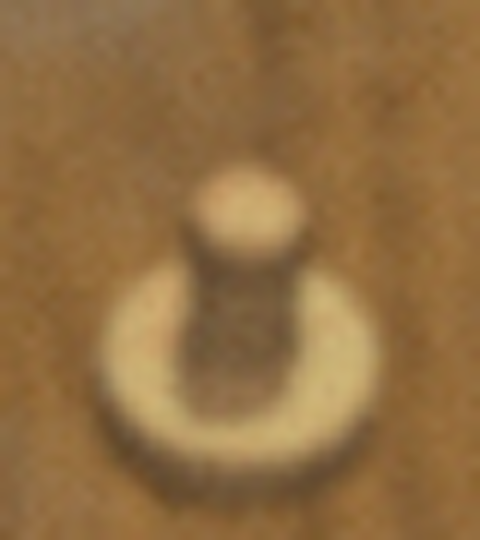

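View pics/t2.png

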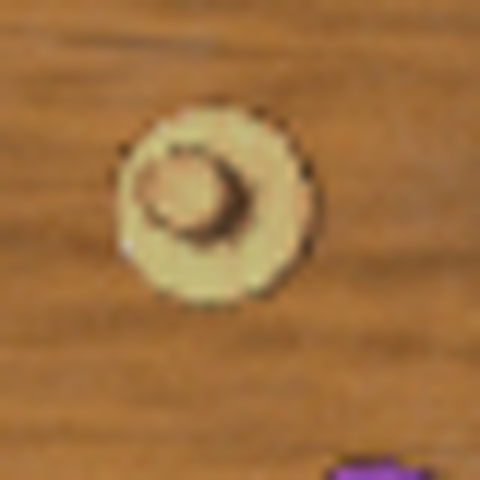

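```bash
cat >> fit.py <<'E'
print("---")
o=0.46
for nm,z,a,b in [("foot",.012,(315+243/12-o,280+362/12-o),(220+215/12-o,200+205/12-o)),("dome",.046,(315+248/12-o,280+210/12-o),(220+187/12-o,200+192/12-o))]:
    print(nm,tri(a,b),"side",at(S,a,z),"top",at(T,b,z))
yaw=-0.05; op=0.104
ex=np.array([np.cos(yaw),np.sin(yaw),0]); ey=np.array([-ex[1],ex[0],0])
H=np.array([.5043,-.1528,0.143])
# handle front -> floor: 17 + thickness 8 + 32
F=H+ex*(.017+.008+.032)-ey*.038; print("F",F)
def W(x,y,z): return F+ex*x+ey*y+np.array([0,0,z])
np.save("F.npy",F)
def draw(c,fn,rect,sc):
    l,tp,w,h=rect; im=cv2.resize(c["img"][tp:tp+h,l:l+w],None,fx=sc,fy=sc,interpolation=cv2.INTER_CUBIC)
    q=lambda X:tuple(int(v) for v in (proj(c,X)-[l,tp]+.5)*sc-.5)
    def poly(pts,col):
        for i in range(len(pts)): cv2.line(im,q(pts[i]),q(pts[(i+1)%len(pts)]),col,1)
    poly([W(-.032,-.056,0),W(-.032,.132,0),W(.125,.132,0),W(.125,-.056,0)],(255,0,0))
    poly([W(-.032,-.056,.04),W(-.032,.132,.04),W(.125,.132,.04),W(.125,-.056,.04)],(0,0,255))
    poly([W(op-.032,-.07,.064),W(op-.032,.15,.064)],(0,255,0))
    g=np.linspace(0,2*np.pi,30)
    for cx,cy in [(0,0),(.02,0)]: poly([W(cx+.024*np.cos(a),cy+.024*np.sin(a),0) for a in g],(255,0,255))
    cv2.imwrite(fn,im[:,:,::-1])
draw(T,"pics/to.png",(350,96,110,135),4.4); draw(S,"pics/so.png",(255,120,90,65),8)
E
python3 fit.py
```

```text
BL [ 0.8095 -0.0605  0.2065] 0.51
BR [ 0.8003 -0.2764  0.2067] 0.27
FR [ 0.6289 -0.2658  0.2085] 0.07
FL [ 0.6397 -0.0516  0.2068] 0.29
panelL [ 0.5274 -0.0479  0.1977] 0.45
panelR [ 0.5158 -0.2596  0.1949] 0.12
handleM [ 0.5043 -0.1528  0.1882] 0.17
---
foot (array([0.53719831, 0.27242448, 0.01072094]), np.float64(0.31355701325290397)) side [0.5369 0.2737] top [0.538 0.272]
dome (array([0.53729291, 0.27242512, 0.04666516]), np.float64(0.0006724321311821768)) side [0.5372 0.2718] top [0.5374 0.2725]
F [ 0.55932956 -0.19360132  0.143     ]
```

```bash
sleep 3
```

```text
(no output)
```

View pics/to.png

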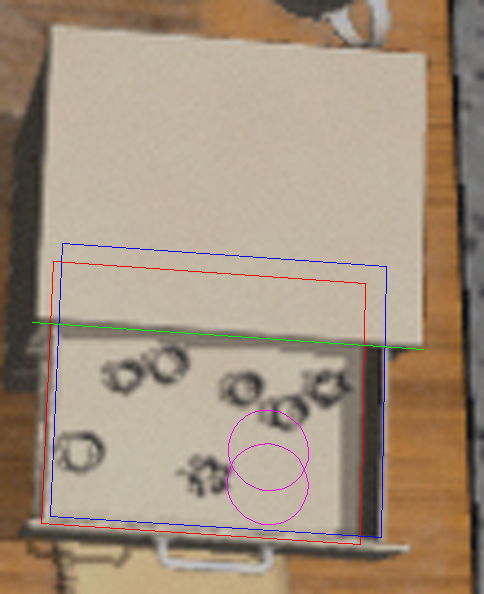

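View pics/so.png

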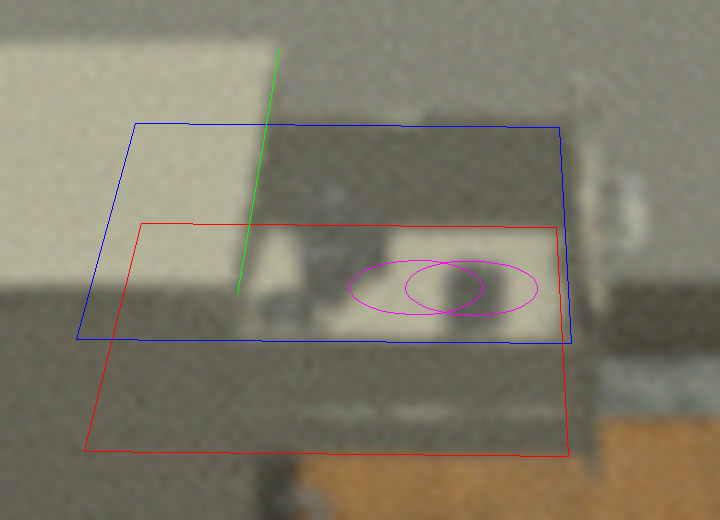

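```bash
cat > geo.py <<'E'
from h import *
from scipy.spatial.transform import Rotation as Ro
F=np.array([.5593,-.1936,.143]); yaw=-.05
ex=np.array([np.cos(yaw),np.sin(yaw),0]); ey=np.array([-ex[1],ex[0],0])
def W(x,y,z): return F+ex*x+ey*y+np.array([0,0,z])
def D(P): d=np.array(P)-F; return np.array([d@ex,d@ey,d[2]])
def down(a):
    "tool down, jaw axis at world angle a"
    z=np.array([np.cos(a),np.sin(a),0]); y=np.array([0,0,-1.]); x=np.cross(y,z)
    return Ro.from_matrix(np.c_[x,y,z]).as_rotvec()
E
python3 - <<'E'
from geo import *
import pickle
C=pickle.load(open("c0.pkl","rb")); T=C["top"]
for u,v in [(208,475),(285,412),(240,388),(327,387),(80,452)]:
    print((u,v),D(atz(T,350+u/4.4-.4,96+v/4.4-.4,F[2]+.006)).round(4))
S=np.array([.5373,.2724,0])
for nm,P in [("pick",S+[0,0,.037]),("pickhi",S+[0,0,.12]),("mid",[.5,0,.32]),("place",W(.0,.003,.04)),("placehi",W(0,.003,.15)),("push0",D and W(-.09,.038,.051)),("push1",W(.06,.038,.051))]:
    for a in (-yaw*0+yaw+np.pi/2, yaw-np.pi/2, 0,np.pi,.4,-2.74):
        q=inverse_kinematics(P,down(a)); print(nm,round(a,2),None if q is None else np.round(q,2))
E
```

```text
(208, 475) [0.0022 0.0368 0.006 ]
(285, 412) [ 0.0425 -0.0075  0.006 ]
(240, 388) [0.055  0.0196 0.006 ]
(327, 387) [ 0.0592 -0.0322  0.006 ]
(80, 452) [0.0108 0.1122 0.006 ]
pick 1.52 [ 0.35  0.22  1.81 -0.    1.11 -1.18]
pick -1.62 [0.35 0.22 1.81 0.   1.11 1.97]
pick 0 [0.35 0.22 1.81 0.   1.11 0.35]
pick 3.14 [ 0.35  0.22  1.81 -0.    1.11 -2.8 ]
pick 0.4 [ 0.35  0.22  1.81  0.    1.11 -0.05]
pick -2.74 [0.35 0.22 1.81 0.   1.11 3.09]
pickhi 1.52 [ 0.35  0.11  1.77 -0.    1.25 -1.18]
pickhi -1.62 [0.35 0.11 1.77 0.   1.25 1.97]
pickhi 0 [0.35 0.11 1.77 0.   1.25 0.35]
pickhi 3.14 [ 0.35  0.11  1.77 -0.    1.25 -2.8 ]
pickhi 0.4 [ 0.35  0.11  1.77  0.    1.25 -0.05]
pickhi -2.74 [0.35 0.11 1.77 0.   1.25 3.09]
mid 1.52 [-0.15 -0.28  1.81 -0.    1.62 -1.67]
mid -1.62 [-0.15 -0.28  1.81 -0.    1.62  1.47]
mid 0 [-0.15 -0.28  1.81  0.    1.62 -0.15]
mid 3.14 [-0.15 -0.28  1.81 -0.    1.62  2.99]
mid 0.4 [-0.15 -0.28  1.81  0.    1.62 -0.55]
mid -2.74 [-0.15 -0.28  1.81  0.    1.62  2.59]
place 1.52 [-0.45  0.02  1.76 -0.    1.36 -1.98]
place -1.62 [-0.45  0.02  1.76 -0.    1.36  1.17
[... 382 characters left out ...]
   1.55  2.69]
placehi 0.4 [-0.45 -0.05  1.64  0.    1.55 -0.85]
placehi -2.74 [-0.45 -0.05  1.64  0.    1.55  2.29]
push0 1.52 [-0.46 -0.22  1.97 -0.    1.4  -1.98]
push0 -1.62 [-0.46 -0.22  1.97 -0.    1.4   1.16]
push0 0 [-0.46 -0.22  1.97  0.    1.4  -0.46]
push0 3.14 [-0.46 -0.22  1.97 -0.    1.4   2.68]
push0 0.4 [-0.46 -0.22  1.97  0.    1.4  -0.86]
push0 -2.74 [-0.46 -0.22  1.97  0.    1.4   2.28]
push1 1.52 [-0.37  0.13  1.63 -0.    1.39 -1.89]
push1 -1.62 [-0.37  0.13  1.63 -0.    1.39  1.25]
push1 0 [-0.37  0.13  1.63  0.    1.39 -0.37]
push1 3.14 [-0.37  0.13  1.63 -0.    1.39  2.78]
push1 0.4 [-0.37  0.13  1.63  0.    1.39 -0.77]
push1 -2.74 [-0.37  0.13  1.63  0.    1.39  2.37]
```

```bash
python3 - <<'E'
from h import *
import pickle
C=pickle.load(open("c0.pkl","rb")); T=C["top"]
save(T["img"],"pics/t3.png",(355,170,90,60),8)
E
```

```text
(no output)
```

View pics/t3.png

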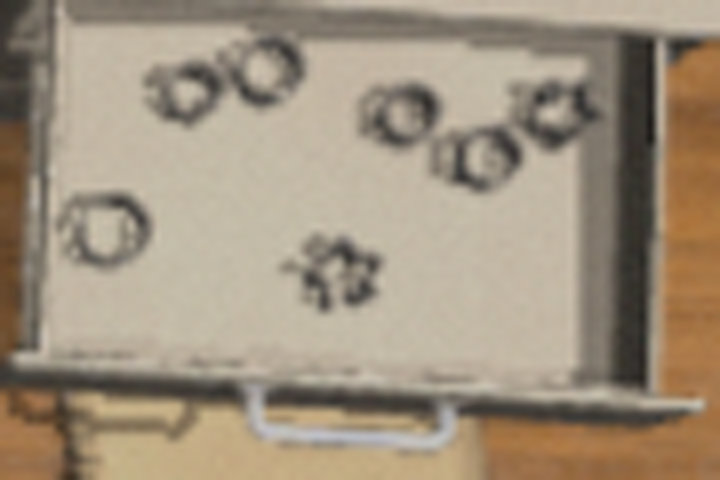

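```bash
python3 - <<'E'
from geo import *
import pickle
C=pickle.load(open("c0.pkl","rb")); T=C["top"]
c=[D(atz(T,350+u/4.4-.4,96+v/4.4-.4,F[2]+.006))[:2] for u,v in [(208,475),(285,412),(240,388),(327,387),(80,452),(123,376),(170,363)]]
print(np.round(c,4))
g=[(min(np.hypot(x-a,y-b) for a,b in c),x,y) for x in np.arange(-.005,.045,.0025) for y in np.arange(-.03,.105,.0025)]
g.sort(reverse=True); print(np.round([t for t in g][:12],4)); print(np.round([t for t in g if t[2]<.02][:5],4))
E
```

```text
[[ 0.0022  0.0368]
 [ 0.0425 -0.0075]
 [ 0.055   0.0196]
 [ 0.0592 -0.0322]
 [ 0.0108  0.1122]
 [ 0.0575  0.0889]
 [ 0.0671  0.0615]]
[[ 0.0526 -0.005  -0.03  ]
 [ 0.0516 -0.005  -0.0275]
 [ 0.0506 -0.005  -0.025 ]
 [ 0.0503 -0.0025 -0.03  ]
 [ 0.0498 -0.005  -0.0225]
 [ 0.0493 -0.0025 -0.0275]
 [ 0.0491 -0.005  -0.02  ]
 [ 0.0486 -0.005  -0.0175]
 [ 0.0483 -0.0025 -0.025 ]
 [ 0.0481 -0.005  -0.015 ]
 [ 0.0481  0.     -0.03  ]
 [ 0.0478 -0.005  -0.0125]]
[[ 0.0526 -0.005  -0.03  ]
 [ 0.0516 -0.005  -0.0275]
 [ 0.0506 -0.005  -0.025 ]
 [ 0.0503 -0.0025 -0.03  ]
 [ 0.0498 -0.005  -0.0225]]
```

```bash
python3 - <<'E'
from geo import *
S=np.array([.5373,.2724,0])
move_to(S+[0,0,.14],down(1.97)); print(read_state()["clock"])
move_straight(S+[0,0,.036],rate=.12)
s=read_state(); print(s["clock"],s["ee_pos"],s["ft_force"])
gripper_close(); s=read_state(); print(s["clock"],s["width"],s["ft_force"])
move_straight(S+[0,0,.20],rate=.2); s=read_state(); print(s["clock"],s["width"],s["ft_force"],s["ee_pos"])
for n in("side","top"):
    c=get_image(n); save(c["img"],f"pics/{n}1.png",None,1.25)
E
```

```text
2.4833
3.5 [0.53807301 0.27270532 0.03699128] [ 0.74226937  0.28619206 -0.1991726 ]
4.125 0.21649616070389788 [-0.11416131  0.12394144  1.52283899]
5.0917 0.21191811665666116 [-0.67118822  0.04261097 -1.02254253] [0.53635445 0.27203348 0.19806545]
```

View pics/side1.png

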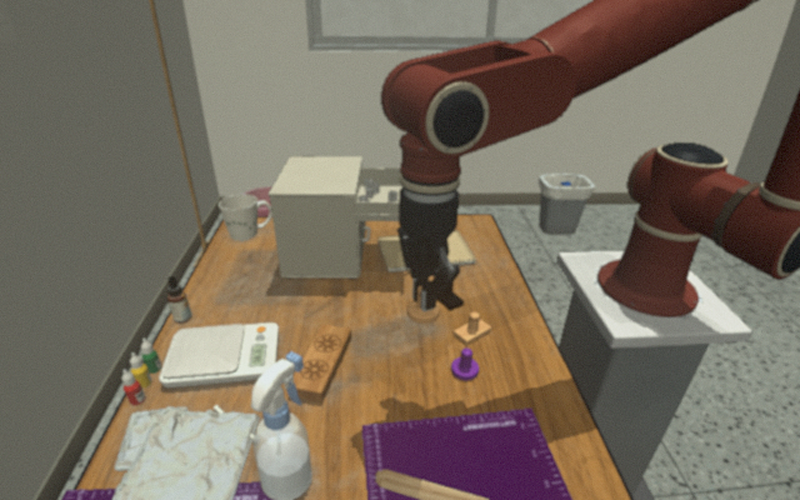

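The round stamp is held upright (foot at view px (423,313), jaw opening about 18–20 mm), and the purple and oblong stamps haven't moved. Next I'll carry it over the drawer.

```bash
python3 - <<'E'
from geo import *
a=.877
move_straight([.5364,.272,.27],rate=.2)
move_to(W(.022,.072,.16),down(a)); s=read_state(); print(s["clock"],s["width"],s["ee_pos"],D(s["ee_pos"]))
for n in("side","top"):
    c=get_image(n); save(c["img"],f"pics/{n}2.png",(250,90,120,110) if n=="side" else (340,90,130,140),5 if n=="side" else 4)
E
```

```text
7.175 0.21187155724393275 [ 0.58492785 -0.12176501  0.3025958 ] [0.02200556 0.07302607 0.1595958 ]
```

View pics/side2.png

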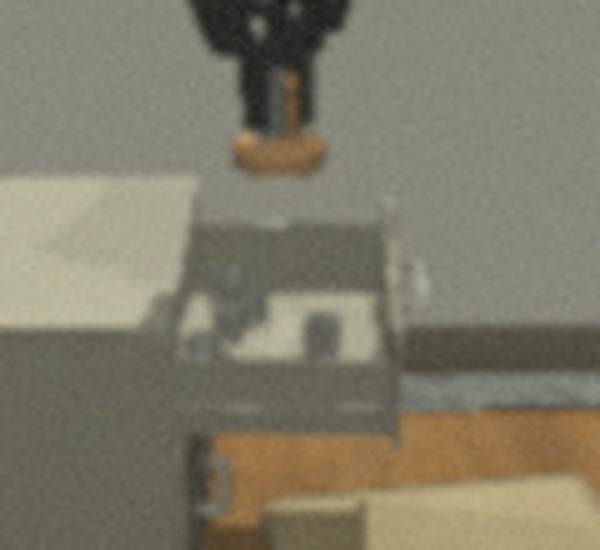

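View pics/top2.png

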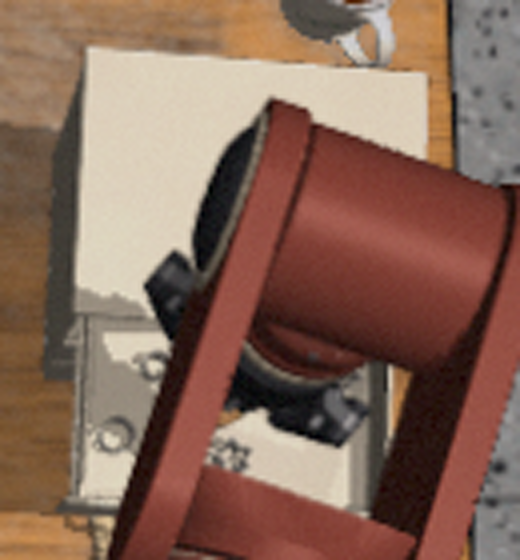

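```bash
python3 - <<'E'
from geo import *
move_straight(W(.022,.072,.048),rate=.12)
s=read_state(); f0=s["ft_force"]; print(s["clock"],s["ee_pos"],f0)
for z in np.arange(.046,.030,-.0015):
    move_straight(W(.022,.072,z),rate=.05); s=read_state(); d=s["ft_force"]-f0
    print(round(z,4),round(s["clock"],2),s["ee_pos"].round(4),d.round(2))
    if d[2]>3: break
c=get_image("side"); save(c["img"],"pics/side3.png",(250,90,120,110),5)
E
```

```text
8.3583 [ 0.5855532  -0.12300156  0.19224474] [-0.31038017  0.27216052 -0.28529071]
0.046 8.61 [ 0.5851 -0.1229  0.1895] [ 0.27 -0.15 -0.56]
0.0445 8.86 [ 0.5848 -0.1228  0.1874] [-0.31  0.16 -0.85]
0.043 9.11 [ 0.5848 -0.1228  0.1858] [ 0.28 -0.51  0.44]
0.0415 9.36 [ 0.5848 -0.1227  0.1843] [ 0.25 -0.56 -0.06]
0.04 9.61 [ 0.5848 -0.1228  0.1828] [ 0.44 -0.41 -0.83]
0.0385 9.86 [ 0.5848 -0.1228  0.1813] [ 0.16 -0.62  0.01]
0.037 10.11 [ 0.5851 -0.1229  0.1804] [-0.34 -1.13  1.05]
0.0355 10.36 [ 0.5859 -0.1229  0.1803] [1.3  0.64 5.39]
```

View pics/side3.png

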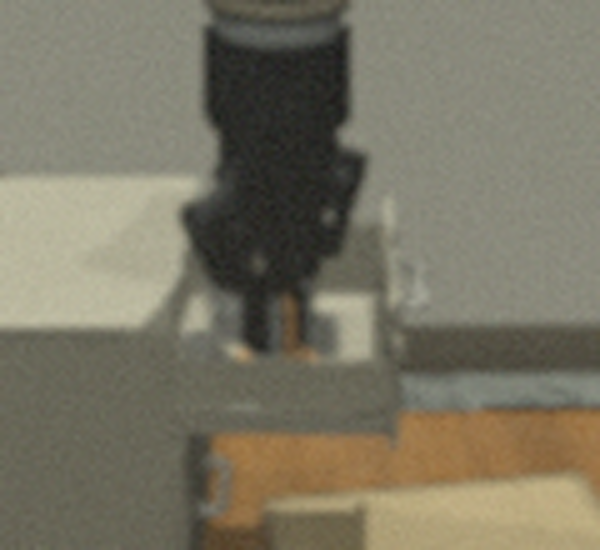

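Contact came at TCP z 0.1803, which puts the floor at 0.1433 and matches the model. I'll release and check.

```bash
python3 - <<'E'
from geo import *
open_gripper(); s=read_state(); print(s["clock"],s["width"],s["ft_force"])
move_straight(W(.022,.072,.16),rate=.12); s=read_state(); print(s["clock"],s["ft_force"])
move_to(W(-.10,.038,.17),down(yaw+np.pi/2)); print(read_state()["clock"])
for n in("side","top"):
    c=get_image(n); save(c["img"],f"pics/{n}4.png",(250,90,120,110) if n=="side" else (340,90,130,140),5 if n=="side" else 4)
E
```

```text
11.0667 1.0008448266608077 [-1.01957746  0.29475373  0.23811368]
12.2583 [ 0.43725304  0.11799713 -0.97808688]
13.0333
```

View pics/side4.png

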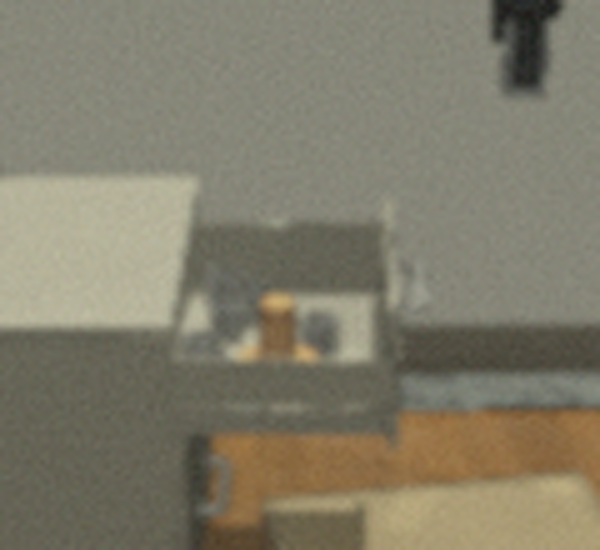

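View pics/top4.png

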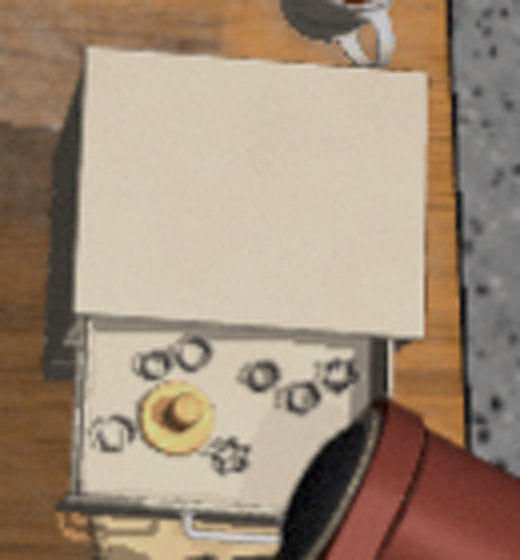

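The stamp stands upright on the drawer floor (top crop (178,415), side crop (278,325)) and is clear of the cutters. Next I'll push the drawer shut.

```bash
python3 - <<'E'
from geo import *
gripper_close()
move_straight(W(-.10,.038,.048),rate=.15); s=read_state(); f0=s["ft_force"]; print(s["clock"],s["ee_pos"],s["width"])
move_straight(W(-.068,.038,.048),rate=.05); s=read_state(); print(s["clock"],(s["ft_force"]-f0).round(2))
move_straight(W(.028,.038,.048),rate=.06); s=read_state(); print(s["clock"],(s["ft_force"]-f0).round(2),D(s["ee_pos"]).round(4))
for x in np.arange(.030,.052,.002):
    move_straight(W(x,.038,.048),rate=.04); s=read_state(); d=s["ft_force"]-f0
    print(round(x,3),round(s["clock"],2),d.round(2),D(s["ee_pos"]).round(4))
    if d@ex<-6: break
for n in("side","top"):
    c=get_image(n); save(c["img"],f"pics/{n}5.png",(220,90,150,120) if n=="side" else (340,90,130,140),5 if n=="side" else 4)
E
```

```text
14.8667 [ 0.46193986 -0.15093377  0.19215318] 0.0008266176023235532
15.6583 [-0.1  -0.52  0.66]
17.4083 [ 1.19 -0.1   0.66] [0.0279 0.038  0.0481]
0.03 17.66 [ 1.51 -0.55 -0.37] [0.03  0.038 0.048]
0.032 17.91 [1.03 0.27 0.32] [0.0321 0.038  0.048 ]
0.034 18.16 [-0.06 -1.27 -0.27] [0.0341 0.038  0.048 ]
0.036 18.41 [ 1.13 -0.26 -0.99] [0.0361 0.038  0.048 ]
0.038 18.66 [ 1.09 -0.13  0.32] [0.0381 0.038  0.048 ]
0.04 18.91 [ 0.21 -0.76 -0.86] [0.0401 0.038  0.048 ]
0.042 19.16 [-0.9   0.82  1.16] [0.0419 0.038  0.0479]
0.044 19.41 [-7.84  0.94  3.55] [0.0421 0.038  0.0479]
```

View pics/side5.png

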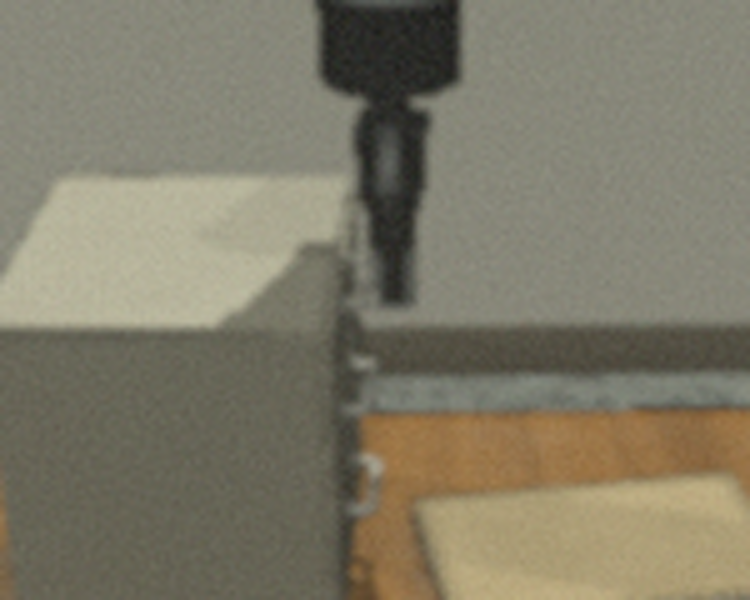

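```bash
python3 - <<'E'
from geo import *
move_straight(W(-.07,.038,.048),rate=.12)
move_straight(W(-.07,.038,.2),rate=.2)
move_to([.4,.3,.35],down(.9)); s=read_state(); print(s["clock"])
import pickle; C=pickle.load(open("c0.pkl","rb"))
N={}
for n in("side","top"):
    c=get_image(n); N[n]=c; save(c["img"],f"pics/{n}6.png",(220,110,150,110) if n=="side" else (340,90,130,140),5 if n=="side" else 4)
    save(c["img"],f"pics/{n}6f.png")
    print(n,[(d["confidence"],d["rect"]) for d in spot_in(n,"oblong_stamp_center")])
E
```

```text
23.2083
side [(0.8, [361.6, 249.0, 33.8, 27.9]), (0.58, [348.3, 222.3, 18.5, 21.7])]
top [(0.83, [275.3, 248.9, 20.8, 19.1]), (0.8, [311.4, 236.8, 23.0, 19.6])]
```

View pics/side6.png

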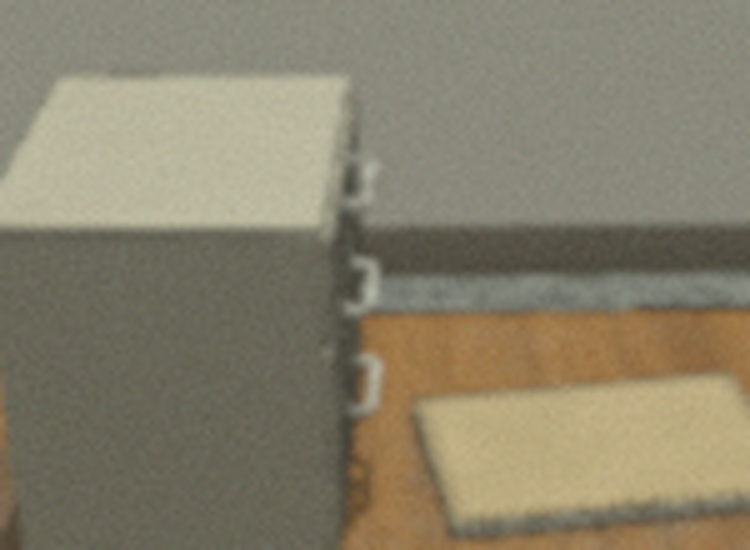

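View pics/top6.png

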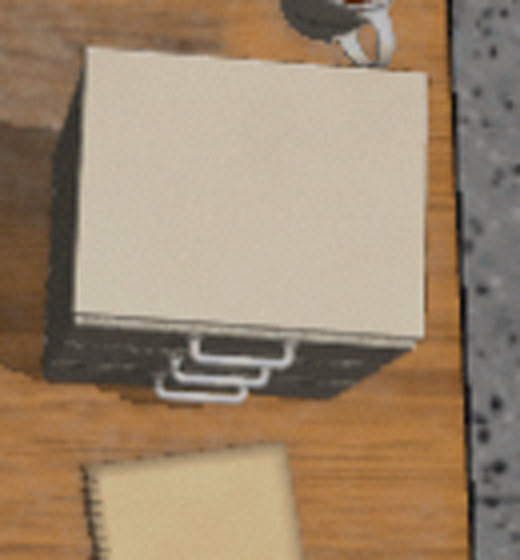

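View pics/side6f.png

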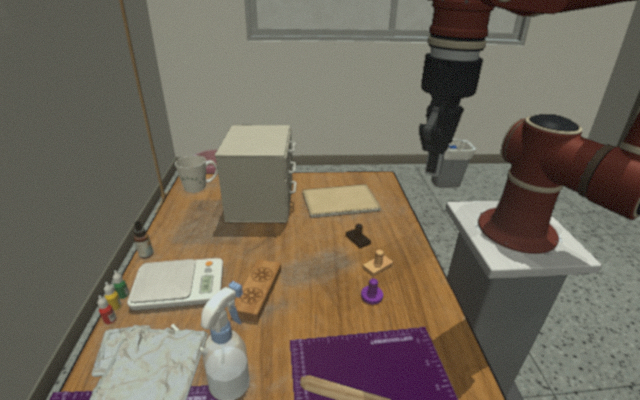

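The top drawer's handle lines up with the two shut drawers below it. The oblong stamp still stands at side (378,262), the purple and black ones haven't moved, and the arm is clear.

```bash
python3 -c "
from station import *
hand_in(); print(read_state()['clock'])"
```

```text
the job is handed in; nothing more can be done
the job is handed in; nothing more can be done
```

The wooden round-foot stamp is standing in the top drawer and the drawer is pushed shut. I handed the job in at about 23 s on the robot's clock; no verdict is reported.

- **Placing:** I picked the stamp up by its handle and set it down at about x = 22 mm, y = 72 mm from `drawer_floor`. That is left of the suggested front-right spot but inside the judged area. At the suggested spot, the opening fingers would have touched the drawer's right side. Contact put the drawer floor at z = 0.143 m, matching the camera estimate. Pictures after release showed the stamp upright and clear of the cutters.
- **Shutting:** I pushed the handle until the stop resisted with about 8 N. The drawer's travel of about 110 mm fits an opening of 0.10–0.12 m, and its handle then lined up with those of the two shut drawers below.
- **Other stamps:** The oblong stamp is at the same pixels as at the start, to within detector noise, and still upright. The purple and black look-alikes were not touched.
- **Not checked:** The stamp cannot be seen once the drawer is shut, so I infer that it stayed upright from the slow push (about 0.06 m/s) and the light forces. No check failed. My camera estimate of the opening was about 104 mm against the 110 mm pushed, within what the assumed panel and finger thickness allow.

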